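# Offer a blind spacer up to the borescope, hole up

### The job

The square aluminium spacer lying on the rubber parts mat is drilled from one end only: pick it up, turn it so that its blind hole faces straight up, and bring it up from below over the thin tube of the borescope until the tube's tip hangs well inside the hole, touching neither its wall nor its floor. Go by feel: the scope floats in a sprung slide, so a light touch of a blank end or rim only lifts it a little, but do not ram it upwards, and leave the other things on the bench where they are. Finish while holding the spacer still in the gripper like this, with the tip in its hole: do not put it down or let go.

Things in the scene. Friction and masses are not known exactly. Their poses are not given: they have to be found in the camera images.
- spacer: Aluminium block, 40 x 40 mm, edges chamfered, 70 mm long, 0.2-0.3 kg, on the mat. Origin at its middle; x runs along it to the drilled end (x = +35 mm): one round blind hole, 26 mm diameter, 48 mm deep, on its axis (floor at x = -13 mm). The other end is blank; y, z square to the sides. At the start x is level, pointing to the robot's right, back towards it or between, give or take 45 degrees.
- scope_tip (a point): Lower end, on its axis, of the borescope's vertical steel tube, 6 mm in diameter. It hangs 220 mm above the bench, 170 mm above the granite base. The bare tube runs 150 mm up from here; above it are the eyepiece (28 mm diameter; a light connector sticks out 45 mm to the stand's -y) and camera head (36 mm diameter, ending 275 mm above the tip).
- scope (a joint): How far the sprung scope has been lifted in its vertical slide, in m: 0 as it hangs freely, up to 0.03 at the upper stop. Starting to lift it takes about 2.5 N, 15 mm takes about 3.5 N; it sinks back by itself.
- stand: The scope's fixed stand: black granite base 200 x 150 x 50 mm, steel column 22 mm in diameter, 510 mm tall. Origin on the bench straight under the tube, z up; the base spans x -40 to +160, y -75 to +75 mm; the column is at x = +130 mm, with a clamp arm to the scope 380 to 470 mm up. Only the scope hangs over the side away from the column.
- mat: The parts mat: fixed grey-green rubber sheet 300 (x) x 340 (y) x 2 mm on the bench, origin at the centre of its underside. The spacer lies near its middle, other small parts near its corners.
- ring_gauge: Steel ring gauge lying flat near a corner of the mat, 54 mm diameter, 18 mm high; origin at the centre of its underside. To be left alone.
- plug_gauge: Plug gauge lying near a corner of the mat: steel hexagonal handle, 16 mm thick, with a steel plug at each end, 114 mm long along its x axis; origin in the middle of the handle. To be left alone.
- bush: Brass flanged bush standing near a corner of the mat, 44 mm diameter at the flange, 30 mm high, origin at the centre of its underside. To be left alone.
- hex_nut: Dark steel hexagon nut lying flat near a corner of the mat, 36 mm across flats, 18 mm high, origin at the centre of its underside. To be left alone.
- caliper: Digital caliper lying flat on the bench, 240 mm long along its x axis, up to 62 mm wide, 12 mm high; origin on the bench under its beam, about mid-length. To be left alone.
- micrometer: Outside micrometer lying flat on the bench, about 70 x 160 mm, 16 mm high; origin in its bow, on the bench. To be left alone.
Not all that is in view belongs to the job. There is more than one size of the spacer; the one meant has the size given above.

How it is judged:
By the outcome, as a careful person would: the job done as asked, in the order asked, and still so for the second after the job is handed in, while the arm keeps its last pose, push and grip.
It also fails if it takes over 48 s, if anything falls off the work surface, if the arm or the gripper's body presses on something with over 40 N, if the wrist force passes 120 N, or if a joint passes its speed limit or range.

### The arm

A 7-joint arm with a two-finger parallel gripper is mounted at the origin on the work surface. World frame = base frame: x ahead of the robot, y to its left, z up, the work surface at z = 0. Lengths are in m, angles in rad, forces in N, time in s.
With the tool pointing down it reaches from about 0.425 to 1.025 m from the base axis. Payload 3.6 kg.
Tool frame: the origin (TCP) lies on the centre line of the jaws, within the pads' length; the fingertips stand 14 mm ahead of it and the grasp point (between the pads) lies 5 mm behind it; z points along the fingers, y is the line along which they close (so a half turn about z gives the same grasp; the last joint's range is limited). The gripper opens to 85 mm and grips with 20 to 120 N. Pads are 22 mm wide; open, the fingers measure 114 mm over their backs; the gripper's body (76 mm by 85 mm) begins 54 mm behind the grasp point. The pads swing forward as they close: fully open they stand 13 mm farther back than shut.
Start: joints at [-1.365, 0.591, 0.048, 1.609, -0.033, 0.943, -0.034], TCP at [0.213, 0.693, 0.217] pointing down, gripper open.
Joint ranges: [-2.69, 2.69], [-0.47, 2.24], [-1.27, 1.36], [0.19, 2.51], [-1.53, 4.68], [0.08, 2.07], [-3.09, 3.09]. Speed limits (rad/s): [2.57, 2.57, 3.14, 3.14, 3.14, 3.14, 3.14].

### API

Orientations are given as a 3x3 rotation matrix whose columns are the frame's x, y, z axes.
In Python, from station import env gives the robot as it stands.
- The arm moves only by the tool arm_command, never from a script. Its argument "series" is a list of rows, each a list of 7 numbers: the turn, a rotation vector about the tool's x, y, z in degrees, then the shift along the tool's x, y, z in mm, then the finger opening in mm, from 0 to 85.4. In form: [[rx, ry, rz, tx, ty, tz, claw], ...]. A call has 1 to 5 rows; each row shifts and turns the commanded pose from where the row before left it, along the tool's axes as they then stand; what a row does not reach is not made up. A row lasts 1/8 s, in which the tool goes at most 62.5 mm and 10.7 degrees, less where a joint would pass 70% of its speed; a pose out of reach is approached as far as the arm can. A call with a gripper value outside its range is refused whole. The fingers move at their own pace and stop on an object; the grip force is fixed at half the most. Time passes only in rows, so rows that do not move let the fingers close. It gives the time, the measured TCP pose, the force, the opening and the grip force at its end, in the units of the state.
- env.read_state(): the state, without advancing time (a new reading comes with each control period).
- env.read_camera(name): name is "side" or "top" or "wrist"; returns a dict with "color" (480x640x3 uint8, red, green, blue), "fx", "fy", "cx", "cy" (pixels), "cam_to_world" (4x4, takes a point from camera to world coordinates). Camera axes: x right, y up, looking along -z (the intrinsics and any distortion apply to the point x, -y, -z); pixel columns grow to the right and rows downward; lengths in m; the calibration is good to about 2 mm. A picture is of the moment at which its call begins. There is no depth.
- env.hand_in(): hands the job in; it is judged then, once.
The state is a dict: "time": time; "joint_positions": joint angles; "dq": joint speeds; "effort": joint torques, N m; "position": TCP position; "orientation": TCP orientation; "ft_force": force on the tool from outside, world axes, zero at the start; "ft_torque": the same for the moment, N m; "grip_width": finger opening in m; "grip_force": force on a finger pad.
Only numpy, scipy, OpenCV 4.12 (cv2) and the standard library are available. Lean on these libraries where they do the work, as an engineer would, in place of code of your own. Each camera call takes 0.05 s, during which the arm holds its last target. There are 200 camera calls.

## Working session

There is one attempt and no reset: what is moved stays moved. The work goes in short steps, Python scripts to look and compute and a tool call to move; the robot and the scene stay as the last step left them, time stands still between calls to the robot, and variables do not carry over. Pictures are saved under pics/ and viewed, at most 10 in all, crops included, and the job is handed in when it is done.

Besides the shell and the picture viewer there is one more tool, called by a JSON object that holds its "api" and its "payload", one argument or row to a line. arm_command: Moves the arm, as the interface text tells. Its arguments: {"type":"object","properties":{"series":{"type":"array"}},"required":["series"]}

```bash
mkdir -p pics; ls
python3 - <<'E'
from station import env
import cv2,numpy as np
s=env.read_state()
print(s['time'],s['position'],s['orientation'],s['grip_width'])
for n in ('top','side'):
    c=env.read_camera(n); cv2.imwrite(f'pics/{n}0.png',c['color'][:,:,::-1])
    print(n,{k:(np.round(v,4).tolist() if k!='color' else 0) for k,v in c.items()})
E
```

```text
pics
0.0 [0.21315456 0.69206926 0.21583658] [[-9.55710556e-01  2.94307747e-01 -5.32645782e-04]
 [ 2.94308204e-01  9.55708167e-01 -2.14010690e-03]
 [-1.20796113e-04 -2.20208477e-03 -9.99997568e-01]] 0.08539971042332413
top {'color': 0, 'fx': 624.6366, 'fy': 624.6366, 'cx': 309.9273, 'cy': 240.5195, 'cam_to_world': [[-0.0074, 0.9925, -0.1222, 0.3157], [-1.0, -0.0075, 0.0002, -0.0424], [-0.0007, 0.1222, 0.9925, 1.5784], [0.0, 0.0, 0.0, 1.0]]}
side {'color': 0, 'fx': 501.7927, 'fy': 501.7927, 'cx': 322.0105, 'cy': 242.7568, 'cam_to_world': [[0.8837, 0.2172, -0.4147, 0.0447], [-0.4681, 0.4185, -0.7783, -0.863], [0.0045, 0.8819, 0.4715, 0.6709], [0.0, 0.0, 0.0, 1.0]]}
```

View pics/top0.png

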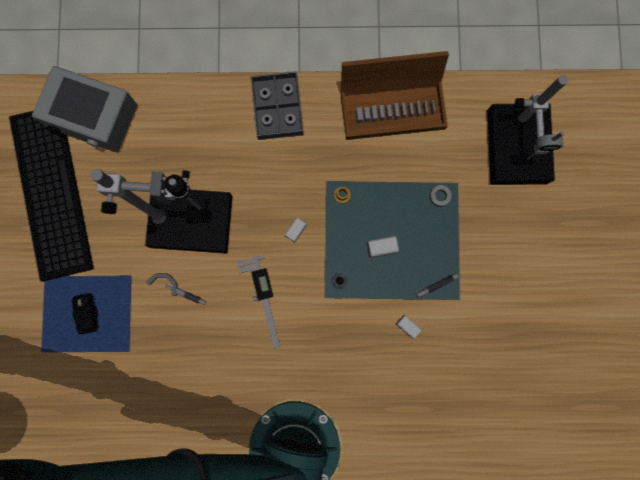

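View pics/side0.png

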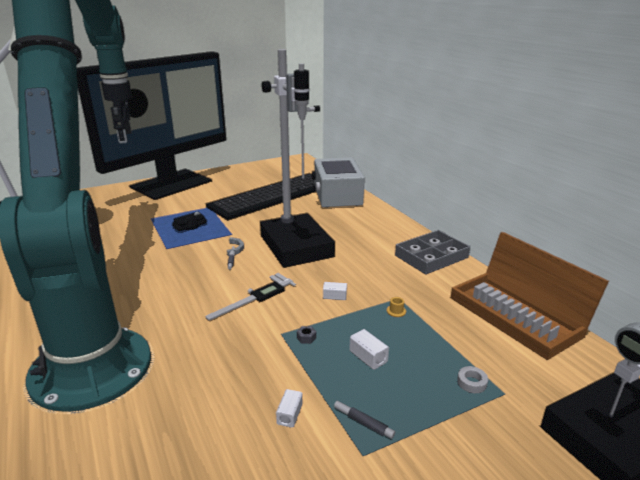

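The top view shows three white blocks that could be the spacer: (383,246) on the mat, (296,230) on the bench and (409,326) on the bench. I choose the one on the mat. The borescope stand has its base at (190,220) in the top view and (297,240) in the side view. The stand at (520,143) is a dial gauge, so a decoy. Next is a close crop to check this.

```bash
cat > h.py <<'E'
import numpy as np,cv2
from station import env
def ray(c,u,v):
    M=np.array(c['cam_to_world']); d=np.array([(u-c['cx'])/c['fx'],-(v-c['cy'])/c['fy'],-1.])
    d=M[:3,:3]@d; return M[:3,3],d/np.linalg.norm(d)
def onz(c,u,v,z):
    o,d=ray(c,u,v); return o+d*(z-o[2])/d[2]
def proj(c,p):
    M=np.array(c['cam_to_world']); q=M[:3,:3].T@(np.array(p)-M[:3,3])
    return np.array([c['cx']+c['fx']*q[0]/-q[2], c['cy']-c['fy']*q[1]/-q[2]])
def tri(rays):
    A=0;b=0
    for o,d in rays:
        P=np.eye(3)-np.outer(d,d);A=A+P;b=b+P@o
    p=np.linalg.solve(A,b); return p,[np.linalg.norm((np.eye(3)-np.outer(d,d))@(p-o)) for o,d in rays]
def crop(c,x,y,w,h,s,f=None):
    return cv2.resize(c['color'][y:y+h,x:x+w,::-1],None,fx=s,fy=s,interpolation=cv2.INTER_CUBIC)
E
python3 - <<'E'
from h import *
import pickle
T=env.read_camera('top');S=env.read_camera('side');pickle.dump((T,S),open('cams.pkl','wb'))
a=crop(S,340,320,60,60,5);b=crop(S,250,30,100,240,2.5);d=crop(T,90,165,150,100,3)
e=crop(T,350,220,75,50,4)
im=np.zeros((600,800,3),np.uint8)
im[:300,:300]=a; im[:600,300:550]=b[:600]; im[300:500,:300]=e; im[:300,550:800]=cv2.resize(d,None,fx=.5556,fy=.5556)[:300,:250] if 0 else 0
im[0:250,550:800]=crop(T,130,160,125,125,2)[:250,:250]
cv2.imwrite('pics/m1.png',im)
# spacer mask in top
for lab,c in(('T',T),('S',S)):
    h=cv2.cvtColor(c['color'],cv2.COLOR_RGB2HSV)
    m=((h[...,1]<45)&(h[...,2]>130)).astype(np.uint8)
    for k in cv2.findContours(m,0,2)[0]:
        A=cv2.contourArea(k)
        if 120<A<3000:
            r=cv2.minAreaRect(k); print(lab,A,np.round(r[0],1),np.round(r[1],1),round(r[2],1))
            if lab=='T': print([np.round(onz(c,*p,.042)*1000).astype(int).tolist()[:2] for p in cv2.boxPoints(r)])
# base black corners
h=cv2.cvtColor(T['color'],cv2.COLOR_RGB2HSV); m=((h[...,2]<35)).astype(np.uint8); m[:180]=0;m[262:]=0;m[:,:140]=0;m[:,245:]=0
k=max(cv2.findContours(m,0,2)[0],key=cv2.contourArea); r=cv2.minAreaRect(k); print('base',r,[np.round(onz(T,*p,.05)*1000).astype(int).tolist()[:2] for p in cv2.boxPoints(r)])
E
```

```text
T 196.5 [409.6 326.9] [21.4 10.3] 40.6
[[299, -256], [317, -273], [283, -312], [265, -295]]
T 313.0 [383.2 245.8] [13.2 26.7] 79.7
[[501, -189], [512, -254], [480, -259], [468, -194]]
T 180.0 [295.3 228.5] [10.  20.5] 33.7
[[521, 18], [563, -11], [549, -31], [507, -3]]
T 165.0 [44.  61.5] [23. 14.] 90.0
[[1005, 657], [1004, 620], [943, 618], [943, 654]]
T 327.5 [525.3  54.6] [28.9 23.7] 83.7
[[1018, -568], [1024, -629], [947, -633], [940, -572]]
T 224.5 [12.2 49.1] [36.  17.9] 66.0
[[1043, 762], [1062, 721], [973, 679], [954, 720]]
T 1326.0 [179.5  51. ] [42. 73.] 90.0
[[1057, 385], [1055, 196], [942, 195], [943, 382]]
T 2896.5 [97.5 51. ] [42. 77.] 90.0
[[1058, 602], [1057, 403], [944, 400], [945, 597]]
T 1774.0 [339.  49.] [42. 76.] 90.0
[[1059, -24], [1057, -220], [944, -218], [946, -23]]
T 930.5 [486.2  48. ] [42.7 49. ] 87.6
[[1057, -437], [1061, -564], [946, -563], [942, -437]]
T 2009.0 [419.5  48. ] [77. 42.] 0.0
[[947, -228], [1060, -231], [1058, -430], [945, -426]]
T 2893.5 [580.  47.] [42. 78.] 90.0
[[1059, -645], [1058, -846], [945, -839], [946, -639]]
T 140.5 [366.1  17.8] [20.6 15. ] 7.1
[[1069, -164], [1109, -169], [1102, -222], [1061, -216]]
S 598.5 [287.5 407.2] [20.3 36.8] 14.9
S 422.0 [472.9 376.2] [29.5 19.2] 26.6
S 163.0 [ 77.6 356.5] [ 9.3 51. ] 80.7
S 853.5 [368.7 347.5] [43.6 26.5] 38.7
S 179.0 [229.9 306.8] [ 4.6 52. ] 65.2
S 357.5 [334.5 290.5] [17. 23.] 90.0
S 127.5 [282.5 280. ] [25.9  8.5] 26.6
S 196.0 [  6.5 184. ] [13. 32.] 0.0
S 474.5 [294.7 133.3] [43.  12.9] 88.0
S 1394.5 [117.  143.5] [88.  75.2] 89.2
S 2087.5 [  8.6 124.7] [141.3  19.9] 87.7
S 338.5 [ 7.5 36. ] [36. 15.] 90.0
S 640.5 [83.6 31.9] [66.5 19.5] 82.9
base ((184.5101318359375, 214.8578643798828), (90.9112319946289, 69.1808853149414), 4.085616588592529) [[493, 384], [667, 376], [648, 150], [475, 160]]
```

View pics/m1.png

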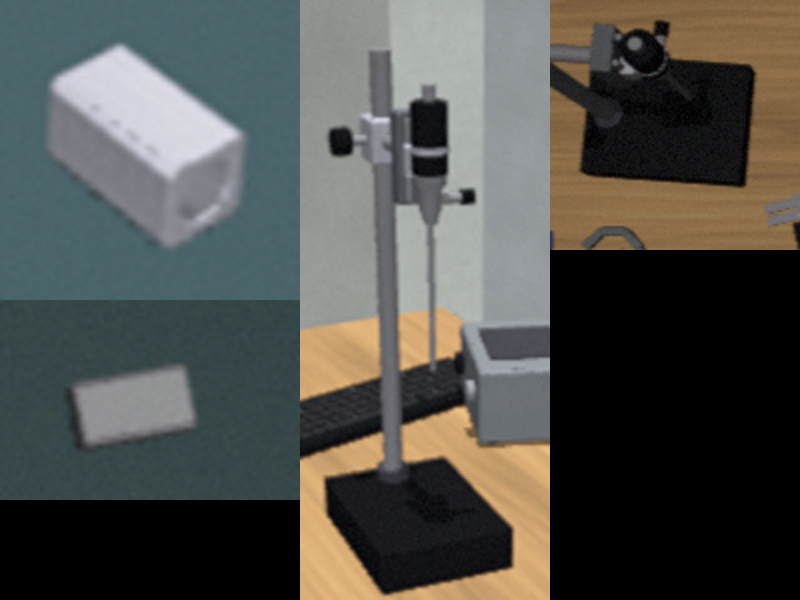

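The crop shows the hole on the mat spacer's end at side pixel (375,358), which is the −y end. The tube tip is at side pixel (302.8,178.8) and near top pixel (200,208). The column stands on the +y side of the base, so the open side faces −y.

Run:
```python
from h import *
import pickle
T,S=pickle.load(open('cams.pkl','rb'))
f=lambda v:np.round(np.array(v)*1000,1).tolist()
for p in((231,192.5),(227,252.5),(146.5,246)): print('base',f(onz(T,*p,.05)))
print('col foot',f(onz(T,159,219,.055)))
print('tip side z=.22',f(onz(S,302.8,178.8,.22)),'top',f(onz(T,200,208.5,.22)))
print(tri([ray(S,302.8,178.8),ray(T,200,208.5)]))
# tube side contour: bright-ish line columns rows 120..185
g=cv2.cvtColor(S['color'],cv2.COLOR_RGB2GRAY); print(g[166:186,297:310])
s=env.read_state(); print(np.round(s['joint_positions'],4),s['position'],s['ft_force'])
```

```text
base [625.7, 152.8, 50.0]
base [475.7, 161.4, 50.0]
base [493.3, 359.9, 50.0]
col foot [559.5, 329.3, 55.0]
tip side z=.22 [557.6, 203.4, 220.0] top [555.9, 199.2, 220.0]
(array([0.55546933, 0.19886011, 0.22192049]), [np.float64(7.503963497428478e-05), np.float64(7.50396349743481e-05)])
[[179 178 180 180 153 117 116 148 177 179 181 182 182]
 [177 179 178 180 154 116 115 150 175 177 177 180 181]
 [177 180 180 179 156 116 115 151 177 177 176 177 179]
 [177 179 181 181 155 116 115 153 179 179 178 178 177]
 [178 178 178 181 154 116 118 151 182 183 180 178 179]
 [183 181 180 179 152 116 115 154 182 184 182 182 180]
 [187 184 181 179 154 120 116 155 180 179 180 162 147]
 [183 186 187 183 159 124 117 135 141 123 110  91  81]
 [177 182 186 182 153 114 106  90  75  61  46  46  48]
 [155 142 126 114  95  97  99  71  44  41  44  47  49]
 [ 90  71  58  48  56  92 101  72  50  47  43  42  41]
 [ 37  39  47  46  60  92 100  69  45  49  50  47  46]
 [ 42  41  45  45  50  68  74  56  47  43  44  48  43]
 [ 45  42  41  41  36  47  52  50  49  42  39  40  42]
 [ 43  51  48  49  46  43  41  40  47  48  46  49  44]
 [ 52  47  43  45  58  60  46  47  41  45  44  41  45]
 [ 45  41  41  40  51  53  48  43  42  42  36  43  46]
 [ 48  51  46  50  42  42  41  39  49  46  49  48  50]
 [ 41  39  44  44  45  47  44  39  37  47  48  40  42]
 [ 42  42  38  47  50  52  51  42  38  40  39  39  49]]
[-1.3655  0.5918  0.0483  1.6093 -0.0333  0.9427 -0.0337] [0.21328635 0.69239116 0.21628464] [-0.36047504 -0.52724841 -0.33017548]
```

```bash
cat >> h.py <<'E'
from scipy.spatial.transform import Rotation as Ro
import json
def log():
    s=env.read_state()
    open('log.txt','a').write(json.dumps([list(map(float,s['joint_positions'])),list(map(float,s['position'])),np.array(s['orientation']).tolist()])+'\n'); return s
def rows(p,R,wps,claw,step=55,deg=10):
    """wps: list of (p,R); prints rows, 5 a call; rounds and carries the residual"""
    p=np.array(p);R=np.array(R)
    for P,Q in wps:
        P=np.array(P)
        n=int(max(np.ceil(np.linalg.norm(P-p)*1000/step),np.ceil(np.degrees(Ro.from_matrix(R.T@Q).magnitude())/deg),1))
        for i in range(n,0,-1):
            t=np.round(R.T@(P-p)*1000/i,0 if i>1 else 1); r=np.round(np.degrees(Ro.from_matrix(R.T@Q).as_rotvec())/i,1)
            print(json.dumps(r.tolist()+t.tolist()+[claw]),end=',\n')
            p=p+R@t/1000; R=R@Ro.from_rotvec(np.radians(r)).as_matrix()
        print('--')
    return p,R
def fr(xdir,zdir):
    z=np.array(zdir,float);z/=np.linalg.norm(z);x=np.array(xdir,float);x-=z*(x@z);x/=np.linalg.norm(x)
    return np.c_[x,np.cross(z,x),z]
E
python3 - <<'E'
from h import *
s=log();R=np.array(s['orientation'])
a=np.radians(100);Rf=fr([np.cos(a),np.sin(a),0],[0,0,-1])
rows(s['position'],R,[((.39,.27,.26),R@Ro.from_rotvec([0,0,np.radians(28)]).as_matrix()),((.47,-.1,.26),Rf)],85)
E
```

```text
[-0.0, -0.0, 3.1, -33.0, -39.0, -5.0, 85],
[-0.0, -0.0, 3.1, -35.0, -37.0, -5.0, 85],
[-0.0, -0.0, 3.1, -37.0, -35.0, -5.0, 85],
[-0.0, -0.0, 3.1, -38.0, -33.0, -5.0, 85],
[-0.0, -0.0, 3.1, -40.0, -31.0, -5.0, 85],
[-0.0, -0.0, 3.1, -42.0, -29.0, -5.0, 85],
[-0.0, -0.0, 3.1, -43.0, -27.0, -4.0, 85],
[-0.0, -0.0, 3.1, -45.0, -25.0, -5.0, 85],
[-0.0, -0.0, 3.2, -45.7, -22.0, -4.2, 85],
--
[-0.0, 0.0, 5.0, -46.0, -29.0, 0.0, 85],
[-0.0, 0.0, 5.0, -48.0, -25.0, 0.0, 85],
[-0.0, 0.0, 5.0, -50.0, -21.0, 0.0, 85],
[-0.0, 0.0, 5.0, -51.0, -17.0, 0.0, 85],
[-0.0, 0.0, 5.0, -53.0, -12.0, 0.0, 85],
[-0.0, 0.0, 4.9, -53.0, -7.0, 0.0, 85],
[-0.0, 0.1, 5.0, -54.2, -2.5, 0.5, 85],
--
```

{"api": "arm_command", "payload": {
  "series": [
    [0,0,3.1,-33,-39,-5,85],
    [0,0,3.1,-35,-37,-5,85],
    [0,0,3.1,-37,-35,-5,85],
    [0,0,3.1,-38,-33,-5,85],
    [0,0,3.1,-40,-31,-5,85]
  ]
}}

```text
time: 0.82
position: [0.3131, 0.4575, 0.2421]
orientation: [[-0.841, 0.541, 0.0], [0.541, 0.841, 0.0], [-0.0, 0.0, -1.0]]
ft_force: [0.5, -0.0, 0.8]
grip_width: 0.0848
grip_force: 0.0
```

```bash
python3 -c "
from h import *
s=log();print(np.round(s['joint_positions'],3),s['time'])"
```

```text
[-1.16   0.349  0.139  1.977 -0.065  0.821  0.015] 0.825
```

{"api": "arm_command", "payload": {
  "series": [
    [0,0,3.1,-42,-29,-5,85],
    [0,0,3.1,-43,-27,-4,85],
    [0,0,3.1,-45,-25,-5,85],
    [0,0,3.1,-46,-22,-4,85],
    [0,0,5,-46,-29,0,85]
  ]
}}

```text
time: 1.45
position: [0.4037, 0.2161, 0.2606]
orientation: [[-0.641, 0.768, 0.002], [0.768, 0.641, 0.001], [-0.0, 0.002, -1.0]]
ft_force: [0.5, 0.4, -0.7]
grip_width: 0.0855
grip_force: 0.0
```

```bash
python3 -c "
from h import *
s=log();print(np.round(s['joint_positions'],3),s['time'])"
```

```text
[-0.849  0.198  0.303  2.154 -0.082  0.797  0.202] 1.45
```

{"api": "arm_command", "payload": {
  "series": [
    [0,0,5,-48,-25,0,85],
    [0,0,5,-50,-21,0,85],
    [0,0,5,-51,-17,0,85],
    [0,0,5,-53,-12,0,85],
    [0,0,5,-53,-7,0,85]
  ]
}}

```text
time: 2.08
position: [0.4595, -0.0482, 0.2602]
orientation: [[-0.256, 0.967, 0.001], [0.967, 0.256, 0.0], [0.0, 0.001, -1.0]]
ft_force: [0.9, 1.0, -0.4]
grip_width: 0.0848
grip_force: 0.0
```

Run:
```python
from h import *
s=log();print(np.round(s['joint_positions'],3),s['time'],s['position'],np.round(s['orientation'],3))
D=[json.loads(l) for l in open('log.txt')]
from scipy.optimize import least_squares
import itertools
def fk(q,P,sg):
    q=np.array(q)*sg
    q=q+np.array([P[4],0,0,0,0,0,P[5]])
    R=Ro.from_euler('z',q[0]).as_matrix();p=np.array([0,0,P[0]])
    R=R@Ro.from_euler('y',q[1]).as_matrix()@Ro.from_euler('z',q[2]).as_matrix(); p=p+R@[P[6],0,P[1]]
    R=R@Ro.from_euler('y',q[3]).as_matrix()@Ro.from_euler('z',q[4]).as_matrix(); p=p+R@[P[7],0,P[2]]
    R=R@Ro.from_euler('y',q[5]).as_matrix()@Ro.from_euler('z',q[6]).as_matrix(); p=p+R@[0,0,P[3]]
    return p,R
best=[]
for s1,s3,s5,s7 in itertools.product((1,-1),repeat=4):
  for o in (0,2.6):
    sg=np.array([s1,1,s3,1,s5,1,s7])
    def f(P):
        r=[]
        for q,p,R in D:
            a,B=fk(q,P,sg); r+=list(a-p)+list(.3*(B-R).ravel())
        return r
    for o7 in (0,1.57,3.14,-1.57):
        S=least_squares(f,[.35,.4,.4,.25,o,o7,0,0]); best.append((S.cost,sg.tolist(),np.round(S.x,4).tolist()))
best.sort(key=lambda b:b[0])
for b in best[:6]:print(b)
```

```text
[-0.443  0.222  0.537  2.152 -0.158  0.803  0.452] 2.075 [ 0.45946926 -0.04819899  0.260244  ] [[-0.256  0.967  0.001]
 [ 0.967  0.256  0.   ]
 [ 0.     0.001 -1.   ]]
(np.float64(6.593118992432657e-05), [-1, 1, -1, 1, -1, 1, -1], [-2.8149, 0.5324, 0.5698, -3.0429, -0.068, 1.5028, 0.0389, 0.1178])
(np.float64(6.593118992437025e-05), [-1, 1, -1, 1, -1, 1, -1], [-2.8149, 0.5324, 0.5698, -3.0429, -0.068, 1.5028, 0.0389, 0.1178])
(np.float64(6.593118992440769e-05), [-1, 1, -1, 1, -1, 1, -1], [-2.8149, 0.5324, 0.5698, -3.0429, -0.068, 1.5028, 0.0389, 0.1178])
(np.float64(6.593118992451507e-05), [-1, 1, -1, 1, -1, 1, -1], [-2.8149, 0.5324, 0.5698, -3.0429, -0.068, 1.5028, 0.0389, 0.1178])
(np.float64(7.305095706942774e-05), [-1, 1, -1, 1, -1, 1, -1], [-1.2543, -0.5957, -0.5141, -1.9069, 3.0773, 4.6481, 0.1617, 0.1928])
(np.float64(7.305095706943156e-05), [-1, 1, -1, 1, -1, 1, -1], [-1.2543, -0.5957, -0.5141, -1.9069, 3.0773, -1.6351, 0.1617, 0.1928])
```

Run:
```python
from h import *
s=env.read_state();p=np.array(s['position']);R=np.array(s['orientation'])
def down(az): a=np.radians(az); return fr([np.cos(a),np.sin(a),0],[0,0,-1])
a=np.radians(-80);d=np.array([np.cos(a),np.sin(a),0]);t=np.radians(30)
z=-np.array([0,0,1])*np.cos(t)-d*np.sin(t)
Rg=fr(d,z)
# grasp target: grasp point 5mm behind TCP at (.490,-.224); hover with z .15 
g=np.array([.490,-.224,.030])
hov=g+.005*z-z*.11
print(hov,Rg.round(3))
rows(p,R,[((.47,-.13,.25),down(12)),(hov+[0,0,.05],down(-79.9)),(hov,Rg)],85,deg=10.4)
```

```text
[ 0.49911653 -0.27570241  0.12093267] [[ 0.15  -0.985 -0.087]
 [-0.853 -0.174  0.492]
 [-0.5   -0.    -0.866]]
[0.0, -0.0, 10.3, -9.0, -1.0, 1.0, 85],
[0.0, -0.0, 10.3, -9.0, 0.0, 1.0, 85],
[0.0, -0.0, 10.3, -9.0, 2.0, 1.0, 85],
[0.0, -0.0, 10.3, -8.0, 4.0, 1.0, 85],
[0.0, -0.0, 10.3, -8.0, 5.0, 1.0, 85],
[0.0, -0.0, 10.3, -7.0, 6.0, 1.0, 85],
[0.0, -0.0, 10.3, -5.0, 8.0, 1.0, 85],
[-0.0, -0.0, 10.4, -4.0, 8.0, 2.0, 85],
[-0.0, -0.1, 10.3, -2.2, 9.0, 1.2, 85],
--
[0.0, 0.0, 10.2, -0.0, 17.0, 9.0, 85],
[0.0, 0.0, 10.2, 3.0, 16.0, 9.0, 85],
[0.0, 0.0, 10.2, 5.0, 16.0, 9.0, 85],
[0.0, 0.0, 10.2, 8.0, 14.0, 9.0, 85],
[0.0, 0.0, 10.2, 11.0, 13.0, 9.0, 85],
[0.0, 0.0, 10.2, 13.0, 10.0, 9.0, 85],
[0.0, 0.0, 10.2, 14.0, 8.0, 8.0, 85],
[0.0, 0.0, 10.3, 15.0, 6.0, 9.0, 85],
[0.1, 0.0, 10.2, 16.6, 2.3, 8.1, 85],
--
[-0.0, -10.0, 0.0, 0.0, 0.0, 17.0, 85],
[-0.0, -10.0, 0.1, 3.0, 0.0, 16.0, 85],
[-0.0, -10.0, 0.0, 5.6, -0.0, 15.7, 85],
--
```

{"api": "arm_command", "payload": {
  "series": [
    [0,0,10.3,-9,-1,1,85],
    [0,0,10.3,-9,0,1,85],
    [0,0,10.3,-9,2,1,85],
    [0,0,10.3,-8,4,1,85],
    [0,0,10.3,-8,5,1,85]
  ]
}}

```text
time: 2.7
position: [0.4651, -0.092, 0.255]
orientation: [[0.6, 0.8, 0.0], [0.8, -0.6, 0.0], [0.0, -0.0, -1.0]]
ft_force: [-0.3, -0.2, -0.4]
grip_width: 0.085
grip_force: 0.0
```

{"api": "arm_command", "payload": {
  "series": [
    [0,0,10.3,-7,6,1,85],
    [0,0,10.3,-5,8,1,85],
    [0,0,10.4,-4,8,2,85],
    [0,0,10.3,-2,9,1,85],
    [0,0,10.2,0,17,9,85]
  ]
}}

```text
time: 3.32
position: [0.4742, -0.1446, 0.2412]
orientation: [[1.0, 0.03, 0.001], [0.03, -1.0, 0.001], [0.001, -0.001, -1.0]]
ft_force: [0.3, 0.3, 0.3]
grip_width: 0.0852
grip_force: 0.0
```

{"api": "arm_command", "payload": {
  "series": [
    [0,0,10.2,3,16,9,85],
    [0,0,10.2,5,16,9,85],
    [0,0,10.2,8,14,9,85],
    [0,0,10.2,11,13,9,85],
    [0,0,10.2,13,10,9,85]
  ]
}}

```text
time: 3.95
position: [0.4906, -0.226, 0.1956]
orientation: [[0.652, -0.758, -0.0], [-0.758, -0.652, 0.0], [-0.0, -0.0, -1.0]]
ft_force: [0.5, 1.3, -0.6]
grip_width: 0.0851
grip_force: 0.0
```

{"api": "arm_command", "payload": {
  "series": [
    [0,0,10.2,14,8,8,85],
    [0,0,10.3,15,6,9,85],
    [0,0,10.2,16.6,2,8,85],
    [0,-10,0,0,0,17,85],
    [0,-10,0,3,0,16,85]
  ]
}}

```text
time: 4.58
position: [0.5011, -0.2732, 0.1376]
orientation: [[0.17, -0.984, -0.062], [-0.922, -0.181, 0.341], [-0.347, -0.001, -0.938]]
ft_force: [1.0, 0.6, -0.2]
grip_width: 0.0852
grip_force: 0.0
```

{"api": "arm_command", "payload": {
  "series": [
    [0,-10,0,5.6,0,15.7,85],
    [0,0,0,0,0,0,85]
  ]
}}

```text
time: 4.82
position: [0.4986, -0.2766, 0.1187]
orientation: [[0.15, -0.985, -0.09], [-0.852, -0.175, 0.493], [-0.501, 0.003, -0.866]]
ft_force: [0.9, -0.1, 0.3]
grip_width: 0.0849
grip_force: 0.0
```

Run:
```python
from h import *
s=log();print(np.round(s['joint_positions'],3),s['time'],s['position'],np.round(s['orientation'],3))
W=env.read_camera('wrist');cv2.imwrite('pics/w1.png',W['color'][:,:,::-1])
import pickle;pickle.dump(W,open('w1.pkl','wb'));print(W['fx'],W['cx'],W['cy'],np.round(W['cam_to_world'],3).tolist())
h=cv2.cvtColor(W['color'],cv2.COLOR_RGB2HSV);m=((h[...,1]<45)&(h[...,2]>130)).astype(np.uint8)
for k in cv2.findContours(m,0,2)[0]:
    if cv2.contourArea(k)>2000: print(cv2.contourArea(k),cv2.minAreaRect(k))
```

```text
[ 0.094  0.907  0.883  1.818 -0.892  1.407 -1.553] 4.825 [ 0.49864738 -0.2765965   0.1186767 ] [[ 0.15  -0.985 -0.09 ]
 [-0.852 -0.175  0.493]
 [-0.501  0.003 -0.866]]
395.0701696210988 316.4426105290384 242.28946820345203 [[-0.985, 0.112, 0.133, 0.525], [-0.174, -0.648, -0.741, -0.424], [0.003, -0.753, 0.658, 0.213], [0.0, 0.0, 0.0, 1.0]]
5906.5 ((316.0, 227.5), (107.0, 64.0), 90.0)
```

View pics/w1.png

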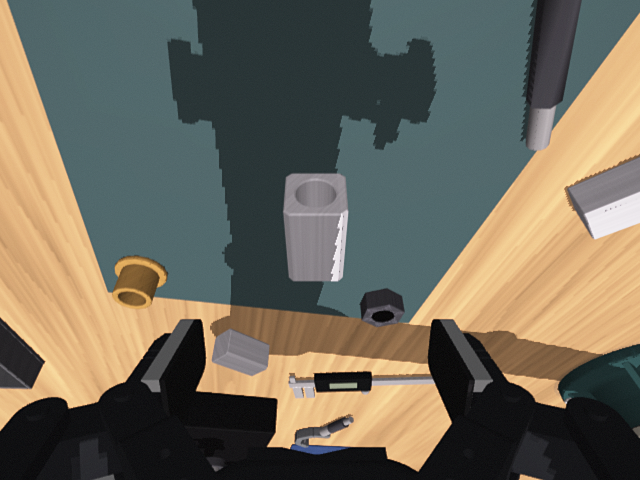

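The wrist view shows the hole at (316,193) on the end facing −y. The spacer's top face runs from the drilled edge (286–348, 213) to the blank edge (290–345, 280).

Run:
```python
from h import *
import pickle
W=pickle.load(open('w1.pkl','rb'))
P=[onz(W,u,v,.042) for u,v in((286,213),(348,213),(345,280),(290,280))]
print(np.round(P,4)[:,:2].tolist())
a=(P[0]+P[1])/2;b=(P[2]+P[3])/2;c=(a+b)/2;d=(a-b)[:2];L=np.linalg.norm(d);print('c',c,'L',L,'az',np.degrees(np.arctan2(d[1],d[0])),np.linalg.norm(P[0]-P[1]),np.linalg.norm(P[2]-P[3]))
s=env.read_state();R=np.array(s['orientation']);p=np.array(s['position']);z=R[:,2]
g=np.array([c[0],c[1],.031]); t=g+.005*z
print('tool shift mm',R.T@(t-p)*1000, t)
```

```text
[[0.5137, -0.2552], [0.4768, -0.2617], [0.4628, -0.1939], [0.5027, -0.187]]
c [ 0.48899862 -0.22445032  0.042     ] L 0.06914022357808254 az -79.61265832644597 0.03750444830361858 0.040518075240131256
tool shift mm [ -0.20195957   1.08801651 107.85303026] [ 0.48855105 -0.22199022  0.02667015]
```

{"api": "arm_command", "payload": {
  "series": [
    [0,0,0,0,1,40,85],
    [0,0,0,0,0,38,85],
    [0,0,0,0,0,20,85],
    [0,0,0,0,0,9.5,85],
    [0,0,0,0,0,0,85]
  ]
}}

```text
time: 5.5
position: [0.4899, -0.221, 0.0284]
orientation: [[0.156, -0.984, -0.089], [-0.852, -0.179, 0.491], [-0.499, -0.0, -0.867]]
ft_force: [-0.4, -0.0, 0.6]
grip_width: 0.0848
grip_force: 0.0
```

{"api": "arm_command", "payload": {
  "series": [
    [0,0,0,0,0,0,30],
    [0,0,0,0,0,0,30],
    [0,0,0,0,0,0,30],
    [0,0,0,0,0,0,30],
    [0,0,0,0,0,0,30]
  ]
}}

```text
time: 6.12
position: [0.4897, -0.2224, 0.0291]
orientation: [[0.155, -0.984, -0.088], [-0.853, -0.178, 0.491], [-0.499, -0.001, -0.867]]
ft_force: [0.5, -2.0, 5.6]
grip_width: 0.0352
grip_force: 59.2
```

Run:
```python
from h import *
s=log();print(np.round(s['joint_positions'],3),s['time'],s['position'],s['grip_width'],s['grip_force'],s['ft_force'])
```

```text
[ 0.057  0.99   0.805  1.933 -1.022  1.262 -1.464] 6.125 [ 0.48970545 -0.22237399  0.02905563] 0.035226245416051565 59.21235680580139 [ 0.51730197 -1.95979343  5.58713414]
```

{"api": "arm_command", "payload": {
  "series": [
    [0,0,0,-5,0,-8.7,30],
    [0,0,0,-10,0,-17,30],
    [0,0,0,-15,0,-26,30],
    [0,0,0,-15,0,-26,30],
    [0,0,0,0,0,0,30]
  ]
}}

```text
time: 6.75
position: [0.4903, -0.2223, 0.1202]
orientation: [[0.156, -0.984, -0.085], [-0.854, -0.178, 0.489], [-0.497, -0.004, -0.868]]
ft_force: [-0.5, -0.9, -2.5]
grip_width: 0.0357
grip_force: 60.4
```

Run:
```python
from h import *
import pickle
s=log();print(np.round(s['joint_positions'],3),s['time'],s['position'],s['grip_width'],s['grip_force'],s['ft_force'])
W=env.read_camera('wrist');pickle.dump(W,open('w2.pkl','wb'))
S=env.read_camera('side')
im=np.zeros((480,800,3),np.uint8);im[:,:500]=W['color'][:,70:570,::-1];im[:300,500:]=crop(S,310,250,120,120,2.5);cv2.imwrite('pics/w2.png',im)
```

```text
[ 0.011  0.865  0.886  1.916 -0.917  1.353 -1.556] 6.75 [ 0.49033153 -0.22229796  0.12023107] 0.035699179402963375 60.4427164234221 [-0.47111845 -0.93794991 -2.46523195]
```

View pics/w2.png

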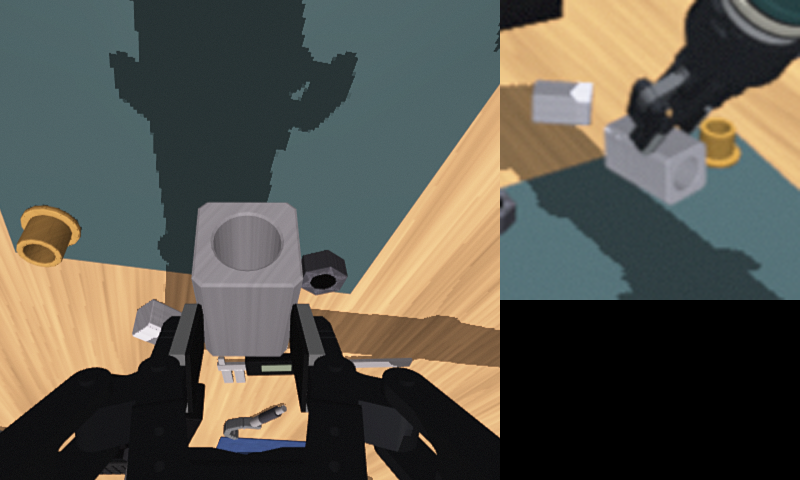

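The spacer is gripped across its sides and clear of the mat. The hole shows at wrist-crop pixel (248,242). Next I fit a kinematic model to the logged states and check which final approach azimuths are feasible.

```bash
cat > kin.py <<'E'
from h import *
from scipy.optimize import least_squares
sg=np.array([-1,1,-1,1,-1,1,-1])
lo=np.array([-2.69,-.47,-1.27,.19,-1.53,.08,-3.09]);hi=np.array([2.69,2.24,1.36,2.51,4.68,2.07,3.09])
def fk(q,P):
    q=np.array(q)*sg; q=q+np.array([0,0,0,0,0,0,np.pi/2])
    E=lambda a,x:Ro.from_euler(a,x).as_matrix()
    R=E('z',q[0])@E('y',q[1])@E('z',q[2]);p=np.array([0,0,P[0]])+R@[P[4],0,P[1]]
    R=R@E('y',q[3])@E('z',q[4]);p=p+R@[P[5],0,P[2]]
    R=R@E('y',q[5]); p=p+R@[P[6],0,P[3]]
    return p,R@E('z',q[6])
def fit():
    D=[json.loads(l) for l in open('log.txt')]
    f=lambda P:np.concatenate([np.r_[fk(q,P)[0]-p,.1*(fk(q,P)[1]-np.array(R)).ravel()] for q,p,R in D])
    S=least_squares(f,[.35,.4,.4,.25,0,0,0]);return S.x,S.fun
def ik(p,R,q0,P,w=.02):
    f=lambda q:np.r_[(fk(q,P)[0]-p)*10,(fk(q,P)[1]-R).ravel(),w*(q-q0)]
    S=least_squares(f,np.clip(q0,lo+.02,hi-.02),bounds=(lo+.01,hi-.01));a,B=fk(S.x,P)
    return S.x,np.linalg.norm(a-p),np.linalg.norm(B-R)
E
python3 - <<'E'
from kin import *
P,e=fit();print(P.round(3),np.abs(e).max())
s=env.read_state();q0=np.array(s['joint_positions'])
t=np.radians(30);c_t=np.array([.0053,-.002,.0052])
tip=np.array([.556,.200,.22]);C=tip+[0,0,-.008]
for al in(50,60,70,80,90,100,110):
    a=np.radians(al);h=np.array([np.cos(a),np.sin(a),0]);z=h*np.cos(t)-np.array([0,0,np.sin(t)])
    up=np.array([0,0,1.]);x=(up-z*(up@z))  # tool x = d side up
    Rf=fr(x,z)
    for dz in(0,):
        q,ep,er=ik(C-Rf@c_t+[0,0,dz],Rf,np.array([-.1,.6,.3,1.9,-1.2,1.2,0]),P);print(al,q.round(2),round(ep*1000,2),round(er,3))
E
```

```text
[ 0.269  0.594  0.477  0.284 -0.001 -0.034  0.015] 0.04357163929235877
50 [ 0.87  0.75 -1.22  2.27 -1.52  0.09  0.87] 7.27 0.301
60 [ 0.91  0.85 -1.26  2.27 -1.52  0.09  1.04] 2.85 0.124
70 [ 0.61  0.62 -0.76  2.23 -1.52  0.56  1.08] 0.14 0.006
80 [-0.1   0.58  0.19  2.14 -1.48  1.15  1.08] 0.01 0.001
90 [-0.05  0.61  0.13  2.05 -1.3   1.2   1.05] 0.01 0.0
100 [-0.02  0.65  0.08  1.96 -1.14  1.27  1.03] 0.01 0.0
110 [-0.01  0.69  0.04  1.87 -1.    1.34  1.02] 0.01 0.0
```

```bash
cat > goal.py <<'E'
from h import *
t=np.radians(30);c_t=np.array([.0053,-.002,.0052]);up=np.array([0,0,1.])
def Rf(al):
    a=np.radians(al);h=np.array([np.cos(a),np.sin(a),0]);z=h*np.cos(t)-up*np.sin(t);return fr(up,z),h
def down(az): a=np.radians(az); return fr([np.cos(a),np.sin(a),0],[0,0,-1])
E
python3 - <<'E'
from goal import *
s=env.read_state();p=np.array(s['position']);R=np.array(s['orientation'])
F,h=Rf(100);C0=np.array([.556,.2,.15])-.1*h
rows(p,R,[((.49,-.20,.20),down(-79.9)),((.5,-.16,.24),down(10)),((.53,-.08,.24),down(99.9)),(C0-F@c_t,F)],30,deg=10.4)
E
```

```text
[0.0, 10.0, 0.1, -20.0, -1.0, -20.0, 30],
[0.0, 10.0, 0.1, -15.0, -2.0, -24.0, 30],
[0.0, 10.0, 0.0, -11.7, -1.2, -25.5, 30],
--
[0.0, 0.0, -10.0, -4.0, -2.0, -4.0, 30],
[0.0, 0.0, -10.0, -4.0, -3.0, -5.0, 30],
[0.0, 0.0, -10.0, -3.0, -3.0, -4.0, 30],
[0.0, 0.0, -10.0, -3.0, -4.0, -5.0, 30],
[0.0, 0.0, -10.0, -2.0, -4.0, -4.0, 30],
[0.0, 0.0, -10.0, -1.0, -4.0, -5.0, 30],
[0.0, 0.0, -10.0, -1.0, -5.0, -4.0, 30],
[0.0, 0.0, -9.9, 0.0, -4.0, -5.0, 30],
[0.0, 0.0, -10.0, 1.4, -4.6, -4.0, 30],
--
[-0.0, 0.0, -10.0, 5.0, -8.0, -0.0, 30],
[-0.0, 0.0, -10.0, 6.0, -7.0, -0.0, 30],
[-0.0, 0.0, -10.0, 7.0, -6.0, -0.0, 30],
[-0.0, 0.0, -10.0, 8.0, -5.0, -0.0, 30],
[-0.0, 0.0, -10.0, 9.0, -3.0, -0.0, 30],
[-0.0, 0.0, -10.0, 10.0, -2.0, -0.0, 30],
[-0.0, 0.0, -10.0, 9.0, 0.0, -0.0, 30],
[-0.0, 0.0, -9.9, 10.0, 2.0, -0.0, 30],
[-0.0, 0.0, -10.0, 8.5, 3.7, -0.1, 30],
--
[0.0, 10.0, -0.0, 27.0, 13.0, 15.0, 30],
[0.0, 10.0, -0.0, 24.0, 13.0, 20.0, 30],
[0.0, 10.0, -0.0, 21.0, 13.0, 24.0, 30],
[0.0, 10.0, -0.0, 16.0, 12.0, 27.0, 30],
[0.0, 10.0, -0.0, 11.0, 13.0, 29.0, 30],
[0.1, 10.0, -0.1, 6.0, 12.1, 31.2, 30],
--
```

{"api": "arm_command", "payload": {
  "series": [
    [0,10,0,-20,-1,-20,30],
    [0,10,0,-15,-2,-24,30],
    [0,10,0,-12,-1,-25,30],
    [0,0,-10,-4,-2,-4,30],
    [0,0,-10,-4,-3,-5,30]
  ]
}}

```text
time: 7.48
position: [0.4917, -0.1876, 0.2073]
orientation: [[0.513, -0.859, -0.003], [-0.859, -0.513, 0.001], [-0.003, 0.002, -1.0]]
ft_force: [-0.1, 0.3, -2.9]
grip_width: 0.0353
grip_force: 62.0
```

{"api": "arm_command", "payload": {
  "series": [
    [0,0,-10,-3,-3,-4,30],
    [0,0,-10,-3,-4,-5,30],
    [0,0,-10,-2,-4,-4,30],
    [0,0,-10,-1,-4,-5,30],
    [0,0,-10,-1,-5,-4,30]
  ]
}}

```text
time: 8.1
position: [0.4961, -0.1674, 0.2293]
orientation: [[0.987, -0.163, -0.004], [-0.163, -0.987, 0.001], [-0.004, -0.001, -1.0]]
ft_force: [0.1, 0.7, -2.9]
grip_width: 0.0352
grip_force: 62.1
```

{"api": "arm_command", "payload": {
  "series": [
    [0,0,-10,0,-4,-5,30],
    [0,0,-10,1.4,-4.6,-4,30],
    [0,0,-10,5,-8,0,30],
    [0,0,-10,6,-7,0,30],
    [0,0,-10,7,-6,0,30]
  ]
}}

```text
time: 8.72
position: [0.5076, -0.1328, 0.238]
orientation: [[0.759, 0.651, -0.004], [0.651, -0.759, 0.001], [-0.003, -0.004, -1.0]]
ft_force: [-0.3, 0.0, -2.6]
grip_width: 0.0352
grip_force: 62.1
```

{"api": "arm_command", "payload": {
  "series": [
    [0,0,-10,8,-5,0,30],
    [0,0,-10,9,-3,0,30],
    [0,0,-10,10,-2,0,30],
    [0,0,-10,9,0,0,30],
    [0,0,-10,10,2,0,30]
  ]
}}

```text
time: 9.35
position: [0.5237, -0.0876, 0.2379]
orientation: [[-0.011, 1.0, -0.005], [1.0, 0.011, 0.001], [0.001, -0.005, -1.0]]
ft_force: [-0.7, -0.2, -3.7]
grip_width: 0.0349
grip_force: 62.1
```

Run:
```python
from goal import *
s=log();p=np.array(s['position']);R=np.array(s['orientation']);print(np.round(s['joint_positions'],2),p,s['time'],s['grip_width'])
F,h=Rf(100);C0=np.array([.556,.2,.15])-.1*h
rows(p,R,[(C0-F@c_t,F)],30,deg=9)
```

```text
[-0.27  0.35  0.46  2.04 -0.21  0.81  0.32] [ 0.52368257 -0.08764402  0.23790252] 9.35 0.034884913831274324
[0.7, 8.5, -1.2, 26.0, 8.0, 13.0, 30],
[0.7, 8.6, -1.2, 24.0, 9.0, 16.0, 30],
[0.7, 8.5, -1.3, 21.0, 9.0, 20.0, 30],
[0.7, 8.5, -1.2, 17.0, 10.0, 22.0, 30],
[0.6, 8.6, -1.3, 14.0, 10.0, 25.0, 30],
[0.7, 8.5, -1.2, 9.0, 11.0, 26.0, 30],
[0.6, 8.6, -1.3, 5.7, 12.0, 26.8, 30],
--
```

{"api": "arm_command", "payload": {
  "series": [
    [0.7,8.5,-1.2,26,8,13,30],
    [0.7,8.6,-1.2,24,9,16,30],
    [0.7,8.5,-1.3,21,9,20,30],
    [0.7,8.5,-1.2,17,10,22,30],
    [0.6,8.6,-1.3,14,10,25,30]
  ]
}}

```text
time: 9.98
position: [0.5636, 0.0425, 0.174]
orientation: [[-0.079, 0.992, -0.096], [0.726, 0.123, 0.676], [0.683, -0.016, -0.73]]
ft_force: [-0.2, 0.8, -2.8]
grip_width: 0.035
grip_force: 63.4
```

{"api": "arm_command", "payload": {
  "series": [
    [0.7,8.5,-1.2,9,11,26,30],
    [0.6,8.6,-1.3,5.7,12,26.8,30],
    [0,0,0,0,0,0,30]
  ]
}}

```text
time: 10.35
position: [0.5778, 0.0936, 0.1447]
orientation: [[-0.08, 0.986, -0.147], [0.493, 0.168, 0.854], [0.867, -0.004, -0.499]]
ft_force: [-0.0, 0.4, -1.4]
grip_width: 0.0352
grip_force: 64.5
```

Run:
```python
from goal import *
import pickle
s=log();p=np.array(s['position']);R=np.array(s['orientation']);print(np.round(s['joint_positions'],2),p,s['time'],s['grip_width'])
F,h=Rf(100)
print('spacer c',p+R@c_t,'axis',R@np.array([np.cos(t),0,-.5]))
T=env.read_camera('top');S=env.read_camera('side');W=env.read_camera('wrist');pickle.dump((T,S,W),open('c3.pkl','wb'))
im=np.zeros((600,800,3),np.uint8)
im[:300,:400]=cv2.resize(W['color'][:,:,::-1],(400,300));
im[300:,:400]=crop(T,170,180,100,75,4)
im[:600,400:]=crop(S,255,120,100,150,4)
cv2.imwrite('pics/c3.png',im)
```

```text
[ 0.25  0.81 -0.06  1.89 -0.98  1.23  1.11] [0.57780129 0.09355102 0.14473382] 10.35 0.03516866995415918
spacer c [0.57463944 0.1002674  0.14673955] axis [ 4.18263012e-03 -3.80122187e-04  9.99991181e-01]
```

View pics/c3.png

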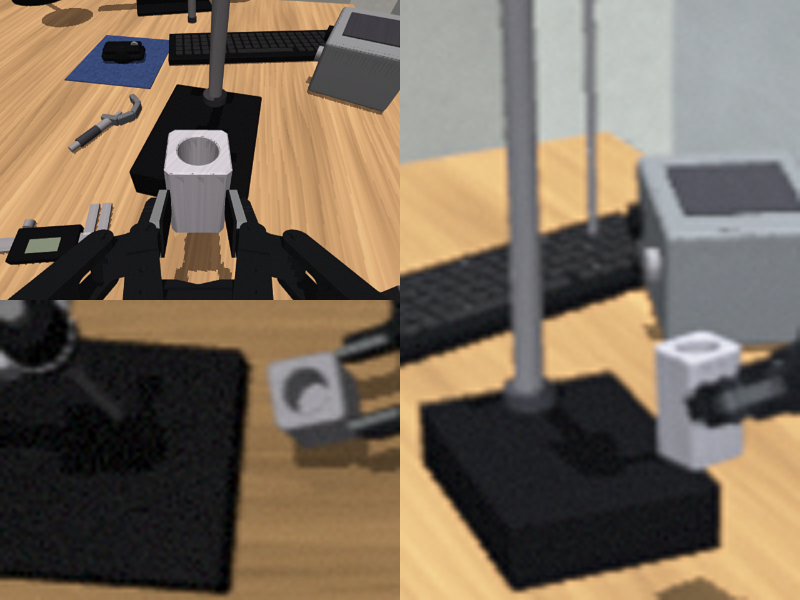

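The spacer is upright with its hole up. The rim is at top pixel (247,202.8) and side pixel (329.8,206.8). The tip is at top pixel (200.5,209.5) and side pixel (303,178.8).

Run:
```python
from goal import *
import pickle
T,S,W=pickle.load(open('c3.pkl','rb'))
a=tri([ray(T,247,202.8),ray(S,329.8,206.8)]);b=tri([ray(T,200.5,209.5),ray(S,303,178.5)])
print('rim',a,'\ntip',b)
print('rim@.182 top',onz(T,247,202.8,.182),'side',onz(S,329.8,206.8,.182)); print('tip@.22 top',onz(T,200.5,209.5,.22),'side',onz(S,303,178.5,.22))
```

```text
rim (array([0.57637879, 0.09897897, 0.18084286]), [np.float64(0.00136995835756673), np.float64(0.0013699583575668493)]) 
tip (array([0.55395953, 0.19703559, 0.22347297]), [np.float64(0.0010071104338584213), np.float64(0.0010071104338582968)])
rim@.182 top [0.57490943 0.09943766 0.182     ] side [0.57652527 0.09644266 0.182     ]
tip@.22 top [0.55363422 0.19803877 0.22      ] side [0.55893984 0.20506876 0.22      ]
```

Run:
```python
from goal import *
s=env.read_state();p=np.array(s['position']);R=np.array(s['orientation']);F,h=Rf(100)
rows(p,R,[((.555,.1995,.167)-F@c_t,F)],30,step=30)
```

```text
[0.1, 0.0, 0.0, 16.0, -1.0, 20.0, 30],
[0.1, 0.1, 0.0, 16.0, -1.0, 20.0, 30],
[0.1, 0.0, 0.0, 16.0, -1.0, 20.0, 30],
[0.1, 0.1, 0.0, 16.1, -1.1, 20.5, 30],
--
```

{"api": "arm_command", "payload": {
  "series": [
    [0.1,0,0,16,-1,20,30],
    [0.1,0.1,0,16,-1,20,30],
    [0,0,0,16,-1,20,30],
    [0,0,0,16,-1,20.5,30],
    [0,0,0,0,0,0,30]
  ]
}}

```text
time: 11.12
position: [0.5565, 0.1975, 0.1663]
orientation: [[-0.09, 0.984, -0.152], [0.489, 0.176, 0.854], [0.868, 0.003, -0.497]]
ft_force: [-0.3, 0.1, -1.5]
grip_width: 0.0348
grip_force: 64.0
```

Run:
```python
from goal import *
import pickle
s=log();p=np.array(s['position']);R=np.array(s['orientation']);print(np.round(s['joint_positions'],2),p,s['time'],s['grip_width'],s['ft_force'])
print('spacer c',p+R@c_t,'axis',R@np.array([np.cos(t),0,-.5]))
T=env.read_camera('top');S=env.read_camera('side');W=env.read_camera('wrist');pickle.dump((T,S,W),open('c4.pkl','wb'))
im=np.zeros((600,800,3),np.uint8)
im[:300,:400]=crop(W,220,150,200,150,2)
im[300:,:400]=crop(T,180,185,50,37,8)[:300].copy() if 0 else cv2.resize(T['color'][190:226,180:228,::-1],(400,300),interpolation=cv2.INTER_CUBIC)
im[:600,400:]=cv2.resize(S['color'][150:225,270:320,::-1],(400,600),interpolation=cv2.INTER_CUBIC)
cv2.imwrite('pics/c4.png',im)
for nm,c in(('T',T),('S',S),('W',W)):print(nm,proj(c,p+R@c_t+[0,0,.035]),proj(c,[.555,.1995,.22]))
```

```text
[ 0.14  0.75 -0.12  1.98 -1.1   1.12  1.1 ] [0.55646452 0.1974677  0.16634886] 11.125 0.03478287434758908 [-0.34799036  0.14998259 -1.5490461 ]
spacer c [0.55322896 0.20414825 0.16835669] axis [-0.00250891 -0.00389021  0.99998929]
T [199.06125534 210.97862843] [199.84600582 208.89401309]
S [301.20648128 185.22553282] [302.55854847 179.47133603]
W [307.3096353  227.24023565] [309.15688918 204.45692397]
```

View pics/c4.png

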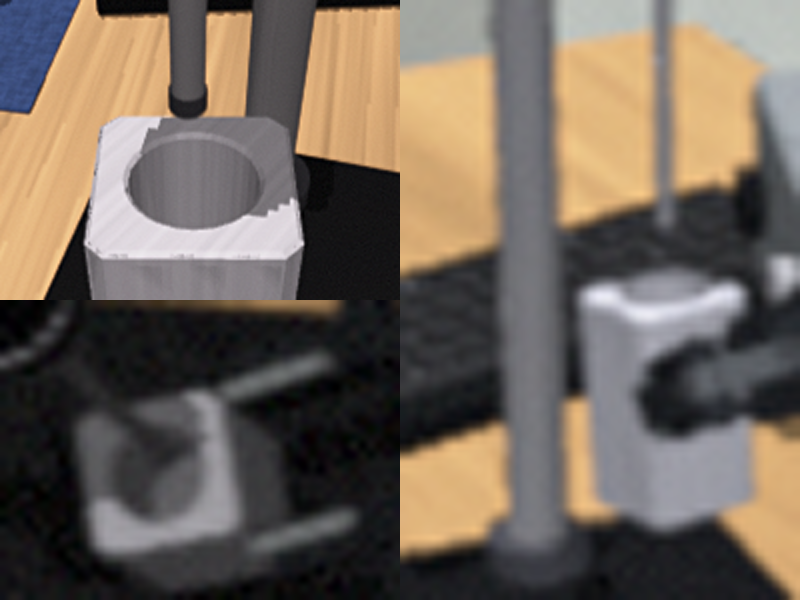

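The tip hangs above the rim in every view. In the wrist view the rim is at (317,240.5) and the tip at (314,206). In the side view the rim is at (303.5,186) and the tip at (303.1,178.5). I work out the relative offset from these.

Run:
```python
from goal import *
import pickle
T,S,W=pickle.load(open('c4.pkl','rb'))
rim=[(T,199,210),(S,303.5,186),(W,317,240.5)];tip=[(T,199.8,206.8),(S,303.1,178.5),(W,314,206)]
for idx in([0,1,2],[1,2],[0,2]):
    a=tri([ray(*rim[i]) for i in idx]);b=tri([ray(*tip[i]) for i in idx]);print(idx,a[0].round(4),b[0].round(4),'tip-rim',((b[0]-a[0])*1000).round(1))
for c,n in((0,'T'),(1,'S'),(2,'W')):
    print(n,onz(*rim[c],.2034).round(4),onz(*tip[c],.22).round(4))
```

```text
[0, 1, 2] [0.5575 0.2035 0.1995] [0.5576 0.1991 0.2217] tip-rim [ 0.1 -4.4 22.2]
[1, 2] [0.5577 0.1996 0.2019] [0.5566 0.198  0.2221] tip-rim [-1.1 -1.6 20.2]
[0, 2] [0.5569 0.2059 0.1945] [0.5582 0.1989 0.221 ] tip-rim [ 1.3 -7.  26.5]
T [0.5554 0.2043 0.2034] [0.5597 0.1997 0.22  ]
S [0.556  0.1967 0.2034] [0.5592 0.205  0.22  ]
W [0.5581 0.198  0.2034] [0.5568 0.199  0.22  ]
```

{"api": "arm_command", "payload": {
  "series": [
    [0,0,0,-1.2,-0.4,-2.1,30],
    [0,0,0,8.7,0,-5,30],
    [0,0,0,8.7,0,-5,30],
    [0,0,0,7,0,-4,30],
    [0,0,0,0,0,0,30]
  ]
}}

```text
time: 11.9
position: [0.5589, 0.191, 0.1941]
orientation: [[-0.089, 0.985, -0.146], [0.492, 0.171, 0.854], [0.866, 0.005, -0.5]]
ft_force: [-0.3, -0.3, -2.6]
grip_width: 0.0352
grip_force: 64.2
```

Run:
```python
from goal import *
import pickle
s=log();p=np.array(s['position']);R=np.array(s['orientation']);print(p,s['time'],s['ft_force'])
print('spacer c',p+R@c_t,'axis',R@np.array([np.cos(t),0,-.5]))
T=env.read_camera('top');S=env.read_camera('side');W=env.read_camera('wrist');pickle.dump((T,S,W),open('c5.pkl','wb'))
im=np.zeros((600,800,3),np.uint8)
im[:300,:400]=cv2.resize(W['color'][170:270,250:383,::-1],(400,300),interpolation=cv2.INTER_CUBIC)
im[300:,:400]=cv2.resize(T['color'][190:226,180:228,::-1],(400,300),interpolation=cv2.INTER_CUBIC)
im[:600,400:]=cv2.resize(S['color'][150:225,270:320,::-1],(400,600),interpolation=cv2.INTER_CUBIC)
im[300:,:400]=np.clip(im[300:,:400].astype(int)*2,0,255)
cv2.imwrite('pics/c5.png',im)
```

```text
[0.55886226 0.19098451 0.19410372] 11.9 [-0.33870711 -0.28642434 -2.64033843]
spacer c [0.55566024 0.19768911 0.19608499] axis [-4.70680721e-03 -9.52145175e-04  9.99988470e-01]
```

View pics/c5.png

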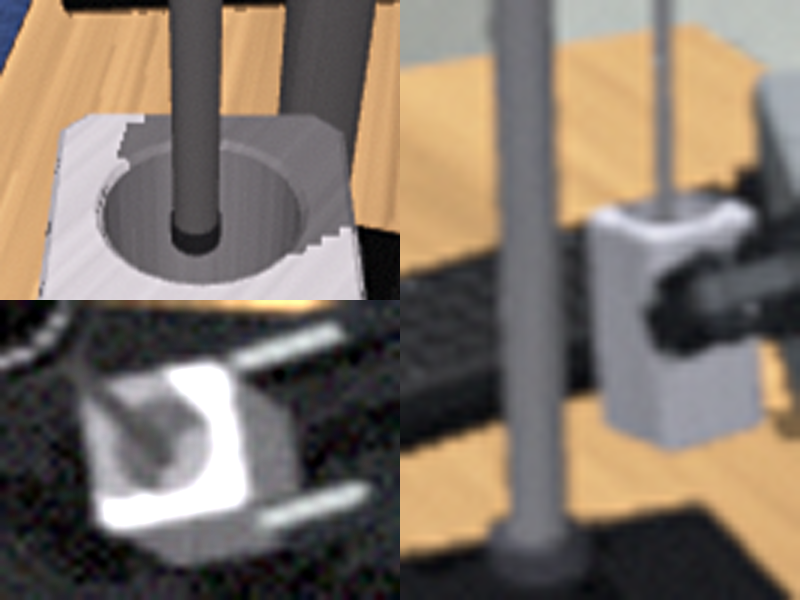

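The tip is inside the hole. In the wrist view the tip is at (314.8,251) and the rim centre at (317.2,240.7). In the side view the tube is at column 302.75 and the rim at (304,177).

Run:
```python
from goal import *
import pickle
T,S,W=pickle.load(open('c5.pkl','rb'))
s=env.read_state();R=np.array(s['orientation']);print(s['position'])
for zr in(.229,.231,.234):
    r=onz(W,317.2,240.7,zr);b=onz(W,314.8,251,.22);print('W',zr,r.round(4),b.round(4),((b-r)*1000).round(1))
r=tri([ray(W,317.2,240.7),ray(S,304,177)]);print('rim tri',r)
# side: lateral offset across the side camera's view
r=onz(S,304,177,.231); b=onz(S,302.75,177,.231);print('S',((b-r)*1000).round(1))
print('top rim',onz(T,180+152/8.33,190+147/8.33,.231),'tip',onz(T,180+155/8.33,190+160/8.33,.22))
```

```text
[0.55834296 0.19091043 0.192959  ]
W 0.229 [0.5578 0.1976 0.229 ] [0.5565 0.1998 0.22  ] [-1.3  2.2 -9. ]
W 0.231 [0.5581 0.1958 0.231 ] [0.5565 0.1998 0.22  ] [ -1.6   3.9 -11. ]
W 0.234 [0.5585 0.1932 0.234 ] [0.5565 0.1998 0.22  ] [ -2.    6.6 -14. ]
rim tri (array([0.55803046, 0.19874564, 0.2267498 ]), [np.float64(0.0007713008412712323), np.float64(0.0007713008412711791)])
S [-2.7  1.4  0. ]
top rim [0.55585486 0.2010784  0.231     ] tip [0.55431931 0.20222148 0.22      ]
```

{"api": "arm_command", "payload": {
  "series": [
    [0,0,0,1.4,-1.3,2.4,30],
    [0,0,0,6.7,0,-3.9,30],
    [0,0,0,6.7,0,-3.9,30],
    [0,0,0,0,0,0,30],
    [0,0,0,0,0,0,30]
  ]
}}

```text
time: 12.68
position: [0.5568, 0.1932, 0.2086]
orientation: [[-0.088, 0.985, -0.146], [0.492, 0.171, 0.854], [0.866, 0.003, -0.5]]
ft_force: [0.8, 0.4, -3.2]
grip_width: 0.0348
grip_force: 64.3
```

Run:
```python
from goal import *
import pickle
s=log();p=np.array(s['position']);R=np.array(s['orientation']);print(p,s['time'],s['ft_force'],s['grip_force'])
print('spacer c',p+R@c_t,'axis',R@np.array([np.cos(t),0,-.5]))
T=env.read_camera('top');S=env.read_camera('side');W=env.read_camera('wrist');pickle.dump((T,S,W),open('c6.pkl','wb'))
im=np.zeros((600,800,3),np.uint8)
im[:300,:400]=cv2.resize(W['color'][170:270,250:383,::-1],(400,300),interpolation=cv2.INTER_CUBIC)
im[300:,:400]=cv2.resize(T['color'][190:226,180:228,::-1],(400,300),interpolation=cv2.INTER_CUBIC)
im[:600,400:]=cv2.resize(S['color'][30:230,260:393,::-1],(400,600),interpolation=cv2.INTER_CUBIC)
im[300:,:400]=np.clip(im[300:,:400].astype(int)*2,0,255)
cv2.imwrite('pics/c6.png',im)
# scope lift check: side image of eyepiece unchanged since start?
_,S0=pickle.load(open('cams.pkl','rb'))
a=S['color'][60:125,288:325].astype(np.float32).mean(2);b=S0['color'][60:125,288:325].astype(np.float32).mean(2)
print('scope shift px',cv2.phaseCorrelate(b,a))
```

```text
[0.55676562 0.19322248 0.20863765] 12.675 [ 0.75642245  0.41492719 -3.23509633] 64.26508069038391
spacer c [0.55356836 0.19992851 0.21062174] axis [-3.13167580e-03 -6.20398099e-04  9.99994904e-01]
scope shift px ((0.029165569880369446, -0.02135020460440984), 1.025716808438301)
```

View pics/c6.png

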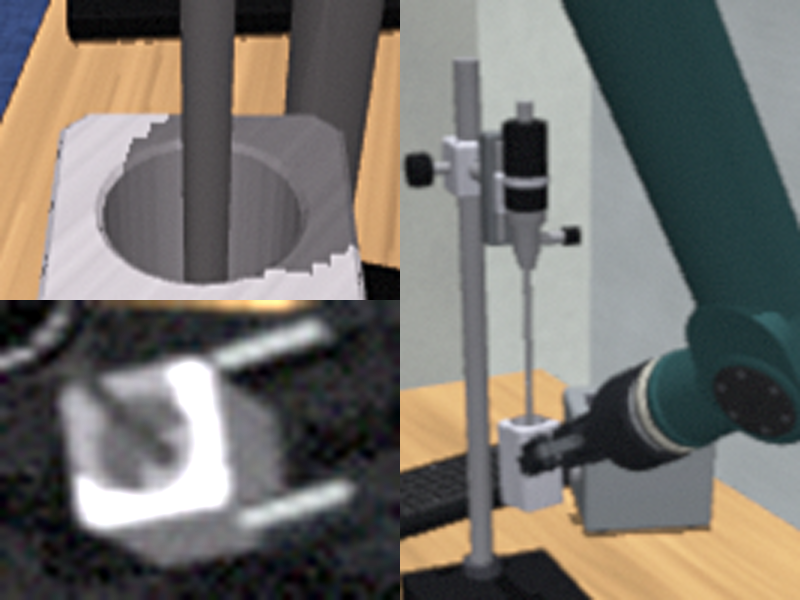

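Run:
```python
from goal import *
import pickle
T,S,W=pickle.load(open('c6.pkl','rb'))
print('top rim',onz(T,180+139/8.33,190+140/8.33,.2456),'tip',onz(T,180+165/8.33,190+153/8.33,.22))
print('W rim',onz(W,317.2,240.7,.2456))
print('rim tri',tri([ray(W,317.2,240.7),ray(S,260+529.5/3.008-400/3.008,30+422/3)]))
g=cv2.cvtColor(S['color'],cv2.COLOR_RGB2GRAY)[164:176,292:318];print(g)
```

```text
top rim [0.55512279 0.20184531 0.2456    ] tip [0.55617843 0.19960059 0.22      ]
W rim [0.55621976 0.19875999 0.2456    ]
rim tri (array([0.55638335, 0.20018404, 0.24312282]), [np.float64(0.0007297594038693388), np.float64(0.000729759403869363)])
[[188 189 189 188 189 192 190 188 186 159 124 123 163 194 194 193 191 191
  193 192 191 168 115 100 138 164]
 [189 189 190 189 190 190 191 190 188 164 123 123 163 190 194 193 192 194
  193 197 196 180 130  89 122 157]
 [189 187 188 190 190 189 190 191 191 163 125 124 159 186 190 192 193 194
  196 195 196 185 138  83 107 146]
 [194 191 188 189 189 191 190 190 189 163 125 123 153 180 187 191 191 192
  193 194 196 182 137  81  93 133]
 [198 195 192 189 190 189 179 167 162 140 117 116 129 148 153 168 181 189
  190 195 196 186 138  81  82 120]
 [201 200 204 206 183 155 148 148 150 136 117 116 130 142 139 135 145 160
  184 197 194 181 136  82  77  87]
 [197 212 224 223 187 135 134 143 148 134 116 117 131 146 141 135 170 206
  214 217 197 154 105  66  62  56]
 [176 191 216 226 213 179 155 158 155 141 128 128 150 174 183 197 218 221
  213 198 159 101  58  39  39  39]
 [158 150 171 176 189 202 210 214 212 210 206 208 213 211 203 201 195 182
  164 139 100  53  29  29  31  39]
 [159 133 137 139 147 169 195 212 221 222 215 209 198 182 174 172 164 153
  121  74  49  34  33  27  31  39]
 [165 134 130 134 133 138 150 166 181 181 174 170 156 132 114 113 115 119
   99  43  31  28  28  33  39  48]
 [171 134 132 133 134 132 135 146 162 163 152 135 113  89  63  62  69  87
   76  38  33  38  49  57  70  77]]
```

```bash
python3 -c "
from station import env
s=env.read_state();print(s['time'],s['dq'],s['ft_force']);print(env.hand_in())"
```

```text
12.825 [-0.00197659  0.00116832 -0.0003783  -0.00213266 -0.00110263 -0.00046984
  0.00041862] [-0.6354913   0.15301597 -2.62747911]
the job is handed in; nothing more can be done
None
```

I handed the job in at 12.8 s: the gripper holds the spacer still with its hole straight up, the scope tip about 25 mm inside (hole 48 mm deep) and within about 2 mm of centre, and the scope not lifted.

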